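Sweep the loose bus wheels into the parts pocket

TASK

Three black rubber wheels for a model bus lie loose on the bench. Use the fingers like a broom: sweep them gently along the bench top into the wooden parts pocket until each lies flat and fully inside on the blue floor, then move clear. Only push the wheels, never pinch, press hard on or lift them, and leave the pale wooden blanks, the glue bottle and the white pickup where they stand.

Things in the scene. Friction and masses are not known exactly. Their poses are not given: they have to be found in the camera images.
- pocket: fixed pocket: brown wooden rails 12 mm wide, 24 mm high on three sides of a blue floor level with the bench (no lip). Floor 110 mm deep along its own x, 170 mm wide along y; origin at the floor's middle, bench height, z up. Open at x = -55 mm (the mouth); back rail's inner face x = +55, side rails' y = -85 and +85. Own +x points into the pocket, roughly world +y (within 20 degrees)
- wheel_a_center (a point): centre of a black rubber model-bus wheel with a bright metal hub disc on top, a flat disc 32 mm in diameter and 14 mm thick, 22 g on average, lying flat on the bench; this point lies 7 mm above the bench. To be swept into the pocket
- wheel_b_center (a point): centre of a black rubber model-bus wheel with a bright metal hub disc on top, a flat disc 32 mm in diameter and 14 mm thick, 22 g on average, lying flat on the bench; this point lies 7 mm above the bench. To be swept into the pocket
- wheel_c_center (a point): centre of a black rubber model-bus wheel with a bright metal hub disc on top, a flat disc 32 mm in diameter and 14 mm thick, 22 g on average, lying flat on the bench; this point lies 7 mm above the bench. To be swept into the pocket
- blank_a: pale bare-wood wheel blank, a disc 36 mm in diameter and 20 mm high lying flat on the bench, loose, 20 g; a bystander, not to be moved; origin at the centre of its underside
- blank_b: pale bare-wood wheel blank, a disc 36 mm in diameter and 20 mm high lying flat on the bench, loose, 20 g; a bystander, not to be moved; origin at the centre of its underside
- glue: small white glue bottle with a red nozzle, standing, 28 mm in diameter, 63 mm tall, loose, 30 g; a bystander, not to be moved; origin at the centre of its underside
- pickup: white model pickup truck, 114 mm long (its own x), 46 mm wide, 43 mm high, loose, 150 g; a bystander, not to be moved; origin at the centre of its underside
- wheel_a: the wheel whose centre is wheel_a_center; origin at the centre of its underside, z up
- wheel_b: the wheel whose centre is wheel_b_center; origin at the centre of its underside, z up
- wheel_c: the wheel whose centre is wheel_c_center; origin at the centre of its underside, z up
Mind the look-alikes: they are no part of the job. Leave any pink look-alike of the wheel_c alone. Leave any red look-alike of the pocket alone.

How it is judged:
By the outcome, as a careful person would: the job done as asked, in the order asked, and still so for the second after the job is handed in, with the robot touching nothing.
It also fails if it takes over 67 s, if anything falls off the work surface, if the arm or the gripper's body presses on something with over 40 N, if the wrist force passes 120 N, or if a joint passes its speed limit or range.

ROBOT

A 6-joint arm with a two-finger parallel gripper is mounted at the origin on the work surface. World frame = base frame: x ahead of the robot, y to its left, z up, the work surface at z = 0. Lengths are in mm, angles in degrees, forces in N, time in s.
With the tool pointing down it reaches from about 350 to 925 mm from the base axis. Payload 6.4 kg.
Tool frame: the origin (TCP) lies on the centre line of the jaws, within the pads' length; the fingertips stand arm.tips_ahead ahead of it and the grasp point (between the pads) lies 3 mm ahead of it (arm.tips_ahead is the distance from the TCP to the fingertips, in mm); z points along the fingers, y is the line along which they close (so a half turn about z gives the same grasp; the last joint's range is limited). The gripper opens to 94 mm and grips with 3 to 60 N. Pads are 16 mm wide; open, the fingers measure 119 mm over their backs; the gripper's body (75 mm by 177 mm) begins 78 mm behind the grasp point.
Start: joints at [-86.981, 14.043, 89.255, -0, 76.702, -9.975], TCP at [146.163, -633.364, 191.255] pointing down, gripper open.
Joint ranges: [-179.41, 179.41], [-58.25, 129.5], [7.25, 145.43], [-54.29, 234.29], [11.92, 165.04], [-157.13, 157.13]. Speed limits (degrees/s): [147.25, 147.25, 180, 180, 180, 180].

INTERFACE

Orientations are given as [roll, pitch, yaw] about the fixed x, y, z axes, in that order (R = Rz(yaw) Ry(pitch) Rx(roll)).
In Python, from workcell import arm, set_gripper, inverse_kinematics, viewer, order, spotter gives the robot as it stands. The module is installed in compiled form; this text tells all that it offers. Calls block until the motion is done:
- arm.move_to(position, orientation): joint-space move of the TCP to a pose.
- arm.move_linear(position, v=150, attitude=None, max_force=None): straight line of the TCP; attitude=None keeps the orientation; v is the mean speed in mm/s. With max_force (N) it stops when the force on the tool has changed by that much, and returns True; else False.
- arm.goto_joints(angles): joint-space move.
- set_gripper(opening): finger opening in mm; the grip force is fixed at half the most; returns when the fingers have stopped.
- arm.hold(seconds).
- inverse_kinematics(position, orientation): joint angles nearest the present ones, or None.
- viewer.snapshot(name): name is "scene" or "side" or "wrist"; returns (picture, depth): 400x640x3 uint8, blue, green, red; 400x640 float32, mm along the optical axis (not along the pixel's ray), 0 where there is no reading.
- viewer.calibration(name): a dict with "fx", "fy", "cx", "cy" (pixels), "k1" (the pictures are not rectified: a ray, as slopes to the right and down, at radius r is drawn at 1 + k1 r^2 times it, then the intrinsics apply), "world_to_cam" (4x4, takes a point from world to camera coordinates); the wrist camera has in their place "hand_eye" (4x4, takes a point from camera to tool coordinates, whose origin is the TCP and whose axes are the flange's). Camera axes: x right, y down, z forward; pixel columns grow to the right and rows downward; lengths in mm; the calibration is good to about 2 mm. A picture is of the moment at which its call begins: read the wrist's pose just before it. calibration takes no time and is no camera call.
A pose or a line that the arm cannot do raises arm.IKError and nothing moves.
- order.sign_off(): hands the job in; it is judged then, once.
Trained networks look in the newest picture that a camera, given by its name, has taken for a name from the list of things; names that differ only in an ending like _2 or _b are one class to them, and where a whole thing is asked for, a point or a joint stands for the part that bears it (a point fixed in the world has none). Each returns a list of dicts, best first, with "confidence" (0 to 1); they miss things now and then, are a little off and sometimes report something else, mostly with a low value. They report only what shows in the picture. A call takes as long as a camera call. They do not tell look-alikes from the thing itself.
- spotter.find_in(camera, query): "rect" ([left, top, right, bottom] in pixels, round what is visible of it).
Readings, each from a call of its own:
- arm.read_t(): time.
- arm.read_joints(): joint angles.
- arm.read_joint_vel(): joint speeds.
- arm.read_tau(): joint torques, N m.
- arm.read_position(): TCP position.
- arm.read_tcp_rot(): TCP orientation.
- arm.read_contact_force(): force on the tool from outside, world axes, zero at the start.
- arm.read_ft_torque(): the same for the moment, N m.
- arm.read_finger_gap(): finger opening in mm.
- arm.read_finger_force(): force on a finger pad.
Only numpy, scipy, OpenCV 4.12 (cv2) and the standard library are available. Lean on these libraries where they do the work, as an engineer would, in place of code of your own. Each camera call takes 0.05 s, during which the arm holds its last target. There are 200 camera calls.

## Working session

There is one attempt and no reset: what is moved stays moved. The work goes in short steps, each a Python script; the robot and the scene stay as the last script left them, time stands still between calls to the robot, and variables do not carry over. Pictures are saved under pics/ and viewed, at most 10 in all, crops included, and the job is handed in when it is done.

```bash
mkdir -p pics
cat > h.py <<'E'
import numpy as np, cv2
from workcell import arm,set_gripper,inverse_kinematics,viewer,order,spotter
def ray(cam,u,v):
    c=viewer.calibration(cam); K=np.array([[c['fx'],0,c['cx']],[0,c['fy'],c['cy']],[0,0,1.]])
    p=cv2.undistortPoints(np.array([[[u,v]]],float),K,np.array([c['k1'],0,0,0.]))[0,0]
    M=np.linalg.inv(np.array(c['world_to_cam']))
    return M[:3,3],M[:3,:3]@np.array([p[0],p[1],1])
def at_z(cam,u,v,z):
    o,d=ray(cam,u,v); return o+d*(z-o[2])/d[2]
def at_d(cam,u,v,dep):
    o,d=ray(cam,u,v); return o+d*dep
def proj(cam,P):
    c=viewer.calibration(cam); M=np.array(c['world_to_cam']); q=M[:3,:3]@np.array(P,float)+M[:3,3]
    x,y=q[0]/q[2],q[1]/q[2]; s=1+c['k1']*(x*x+y*y)
    return c['fx']*x*s+c['cx'],c['fy']*y*s+c['cy']
E
python3 - <<'E'
from h import *
print(arm.read_t(),arm.tips_ahead,arm.read_tcp_rot())
for cam in ('scene','side'):
    im,d=viewer.snapshot(cam); cv2.imwrite(f'pics/{cam}0.png',im); np.save(f'pics/{cam}0.npy',d)
    c=viewer.calibration(cam); print(cam,np.linalg.inv(c['world_to_cam'])[:3].round(2).tolist())
    for q in ('wheel_a','blank_a','glue','pickup','pocket'):
        for r in spotter.find_in(cam,q):
            L,T,R,B=r['rect'];u,v=(L+R)/2,(T+B)/2
            print(q,[round(x) for x in r['rect']],round(r['confidence'],2),at_z(cam,u,v,10).round(0)[:2],'depth',at_d(cam,u,v,d[int(min(v,399)),int(min(u,639))]).round(0))
E
```

```text
0.0 22.0 [-1.79892079e+02 -1.92665878e-02  1.29931275e+01]
scene [[0.38, 0.74, -0.56, 964.66], [0.93, -0.3, 0.23, -178.8], [0.0, -0.6, -0.8, 765.73]]
wheel_a [327, 242, 341, 254] 0.67 [575.  14.] depth [577.  14.  14.]
wheel_a [220, 238, 232, 254] 0.58 [ 481. -208.] depth [ 485. -208.   16.]
wheel_a [275, 255, 295, 262] 0.53 [560. -96.] depth [561. -96.  13.]
wheel_a [306, 182, 318, 195] 0.4 [399.  32.] depth [401.  31.  14.]
blank_a [231, 320, 246, 334] 0.59 [ 670. -231.] depth [ 675. -230.   21.]
blank_a [217, 206, 235, 220] 0.55 [ 391. -187.] depth [ 398. -187.   20.]
pickup [318, 283, 374, 316] 0.87 [696. -11.] depth [708. -18.  44.]
pocket [392, 151, 461, 224] 0.71 [504. 300.] depth [498. 306.   0.]
pocket [346, 95, 422, 153] 0.58 [253. 309.] depth [242. 317.  -1.]
side [[0.97, -0.1, 0.21, 262.96], [-0.24, -0.49, 0.84, -713.39], [0.02, -0.86, -0.5, 499.45]]
wheel_a [385, 238, 400, 252] 0.61 [ 558. -105.] depth [ 557. -108.   13.]
wheel_a [359, 279, 383, 302] 0.6 [ 479. -211.] depth [ 478. -214.   13.]
wheel_a [283, 210, 300, 223] 0.49 [395.  27.] depth [395.  24.  12.]
wheel_a [366, 208, 388, 218] 0.43 [567.   4.] depth [565.  -1.  13.]
blank_a [468, 269, 498, 296] 0.86 [ 664. -233.] depth [ 658. -241.   18.]
blank_a [298, 275, 322, 301] 0.72 [ 386. -184.] depth [ 384. -191.   17.]
glue [281, 226, 301, 260] 0.9 [378. -58.] depth [372. -91.  35.]
pickup [416, 191, 460, 229] 0.84 [696. -11.] depth [678. -41.  31.]
pickup [383, 233, 400, 253] 0.67 [559. -99.] depth [ 557. -102.   13.]
pocket [275, 142, 356, 172] 0.86 [506. 286.] depth [512. 309.  -1.]
pocket [166, 147, 255, 182] 0.83 [245. 297.] depth [245. 318.  -0.]
pocket [385, 235, 400, 253] 0.68 [ 559. -103.] depth [ 558. -105.   12.]
pocket [367, 208, 387, 221] 0.56 [566.  -1.] depth [565.  -5.  12.]
```

Run:
```python
import cv2
a=cv2.imread('pics/scene0.png')[80:350,190:480]; cv2.imwrite('pics/s1.png',cv2.resize(a,None,fx=2.2,fy=2.2,interpolation=2))
a=cv2.imread('pics/side0.png')[130:320,150:520]; cv2.imwrite('pics/s2.png',cv2.resize(a,None,fx=2.1,fy=2.1,interpolation=2))
```

```text
(no output)
```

View pics/s1.png

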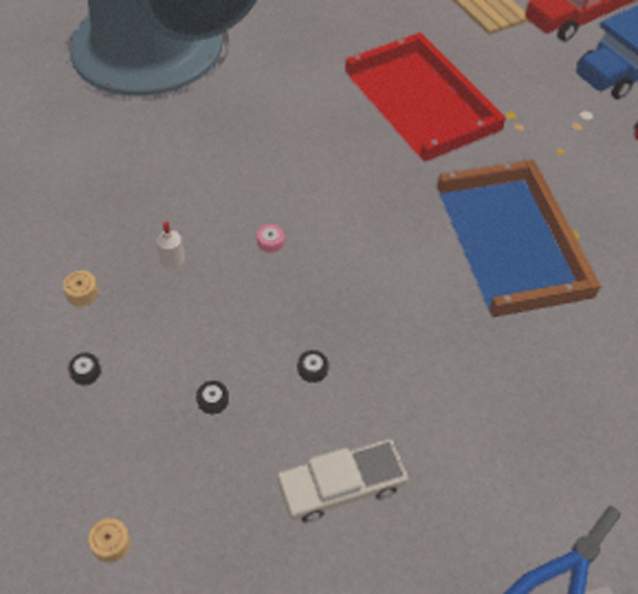

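View pics/s2.png

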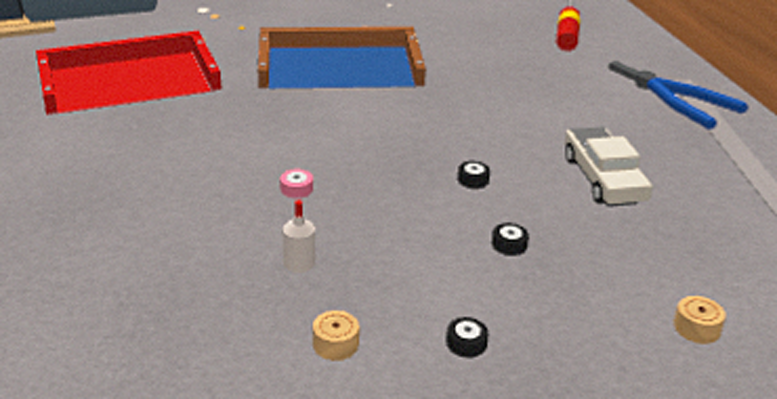

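Scene view (crop scale 2.2, offset 190,80): black wheels are at about (333,247), (286,260) and (228,247). The pink look-alike is at (312,188), the red tray at (384,124) and the brown pocket with blue floor at (425,188). The three black wheels and the brown/blue pocket fit the description, and this enlarged crop shows the colours clearly. The pink wheel and red tray are look-alikes, so I leave them alone. Next I measure hubs and pocket precisely.

Run:
```python
from h import *
from scipy.optimize import least_squares
G={'scene':[(334,248),(286,260),(228,247)],'side':[(376,212),(393,244),(371,290)]}
H={}
for cam in G:
    im=cv2.imread(f'pics/{cam}0.png'); d=np.load(f'pics/{cam}0.npy'); out=[]
    for u,v in G[cam]:
        w=im[v-10:v+11,u-10:u+11].min(2).astype(float); yy,xx=np.mgrid[v-10:v+11,u-10:u+11]
        m=(w>165)&(np.hypot(xx-u,yy-v)<9); uu,vv=xx[m].mean(),yy[m].mean(); out.append((uu,vv))
        print(cam,(round(uu,1),round(vv,1)),m.sum(),at_z(cam,uu,vv,14).round(1)[:2],'depth z',at_d(cam,uu,vv,d[int(round(vv)),int(round(uu))]).round(1))
    H[cam]=out
for i in range(3):   # triangulate
    A=np.zeros((3,3));b=np.zeros(3)
    for cam in H:
        o,e=ray(cam,*H[cam][i]); e/=np.linalg.norm(e); P=np.eye(3)-np.outer(e,e); A+=P;b+=P@o
    print('tri',i,np.linalg.solve(A,b).round(1))
# pocket: blue-mask outline vs z=0, and model fit of mouth edge
for cam in G:
    im=cv2.imread(f'pics/{cam}0.png').astype(int); B,Gn,R=im[...,0],im[...,1],im[...,2]
    m=((B>R+50)&(B>Gn+25)).astype(np.uint8); 
    n,l,s,c=cv2.connectedComponentsWithStats(m); 
    x0,y0,x1,y1=(392,151,461,224) if cam=='scene' else (270,140,360,175)
    k=[i for i in range(1,n) if x0<c[i][0]<x1 and y0<c[i][1]<y1]; k=max(k,key=lambda i:s[i,4])
    cn=max(cv2.findContours((l==k).astype(np.uint8),0,1)[0],key=cv2.contourArea)[:,0]
    W=np.array([at_z(cam,u,v,0)[:2] for u,v in cn]).astype(np.float32)
    ap=cv2.approxPolyDP(W.reshape(-1,1,2),8,True)[:,0]; print(cam,s[k,4],'corners',ap.round(0).tolist(),cv2.minAreaRect(W))
```

```text
scene (np.float64(331.9), np.float64(244.8)) 26 [568.3  12.5] depth z [568.5  12.4  14.4]
scene (np.float64(285.9), np.float64(258.6)) 29 [562.7 -94.4] depth z [563.1 -94.5  14.9]
scene (np.float64(227.2), np.float64(245.6)) 18 [ 482.8 -205.9] depth z [ 482.9 -205.9   14.2]
side (np.float64(375.3), np.float64(210.6)) 32 [565.    7.9] depth z [565.9  10.2  12.5]
side (np.float64(392.8), np.float64(240.3)) 40 [561.5 -96.2] depth z [561.9 -95.5  13.4]
side (np.float64(372.4), np.float64(286.7)) 67 [ 482.3 -207.1] depth z [ 482.3 -207.1   14. ]
tri 0 [566.9  13.1  10.8]
tri 1 [562.2 -94.4  12.8]
tri 2 [ 482.5 -206.1   13.3]
scene 1982 corners [[425.0, 355.0], [404.0, 253.0], [564.0, 221.0], [555.0, 238.0], [572.0, 328.0]] ((493.0678405761719, 289.06207275390625), (108.48853302001953, 163.3497772216797), 79.9736099243164)
side 1249 corners [[422.0, 351.0], [403.0, 249.0], [567.0, 221.0], [585.0, 318.0]] ((493.4637756347656, 283.3573913574219), (103.78675842285156, 171.45416259765625), 78.59158325195312)
```

Pushing plan: hold a fixed tool yaw along the pocket axis (79.6°), with the fingers 22 mm apart as a stable cradle. Sweep the nearest wheel first.

```bash
cat >> h.py <<'E'
C=np.array([495.,290.]); a=np.radians(79.6); EX=np.array([np.cos(a),np.sin(a)]); EY=np.array([-EX[1],EX[0]])
ATT=[180,0,79.6]; OFF=8+np.sqrt(256-121)
def P(x,y,z=25): return [*(C+x*EX+y*EY),z]
def loc(w): d=np.array(w[:2])-C; return d@EX,d@EY
def go(p,v): 
    if arm.move_linear(p,v=v,max_force=15): print('STOPPED',arm.read_position(),arm.read_contact_force())
def sweep(w,y,xend=15):
    x0,y0=loc(w); print('local',x0,y0)
    s=P(x0-48,y0,110)
    arm.move_to(s,ATT); go(P(x0-48,y0,25),120)
    go(P(x0-OFF,y0),70); go(P(-75-OFF,y),110); go(P(xend-OFF,y),80)
    go(P(xend-OFF-20,y),80); arm.move_linear(P(xend-OFF-20,y,110),v=200)
    print('t',arm.read_t())
def snap(tag):
    for cam in ('scene','side'): cv2.imwrite(f'pics/{cam}{tag}.png',viewer.snapshot(cam)[0])
E
python3 - <<'E'
from h import *
set_gripper(22); print(arm.read_finger_gap(),arm.read_t())
sweep((567,11),-46)
arm.move_to(P(-430,-135.6,110),ATT); snap(1)
ims=[cv2.imread(f'pics/{c}1.png') for c in('scene','side')]
a=cv2.resize(ims[0][140:340,210:480],None,fx=1.4,fy=1.4); b=cv2.resize(ims[1][130:320,250:500],None,fx=1.6,fy=1.6)
h=max(a.shape[0],b.shape[0]); pad=lambda i:cv2.copyMakeBorder(i,0,h-i.shape[0],0,0,0)
cv2.imwrite('pics/c1.png',np.hstack([pad(a),pad(b)]))
E
```

```text
22.019239955030343 1.775
local -261.41906189889437 -121.18198742347005
t 10.0
```

View pics/c1.png

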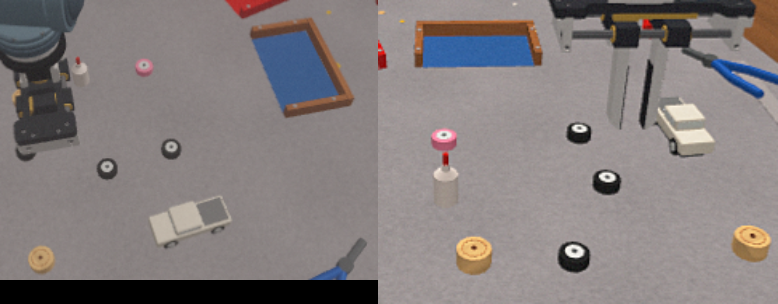

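The left panel shows the W1 hub still at scene px (332,246), so it didn't move, and the pocket is empty. I'll check where the arm actually is and whether the sweep moves ran at all.

Run:
```python
from h import *
p=arm.read_position(); print(p,arm.read_tcp_rot(),arm.read_t(),arm.read_contact_force())
print('want',P(-430,-135.6,110)); 
for c in('scene','side'): print(c,'tip proj',proj(c,[p[0],p[1],p[2]-22]), 'W1',proj(c,[567,11,14]))
```

```text
[ 550.98377814 -156.33861738  109.90953771] [-1.79991388e+02 -1.01429326e-02  7.96963081e+01] 11.6333 [ 0.06271656  0.23863127 -0.78429616]
want [np.float64(550.7490589845543), np.float64(-157.4141285457319), 110]
scene tip proj (np.float64(252.38695717322747), np.float64(246.41319222888174)) W1 (np.float64(331.0618587948325), np.float64(244.60696829013318))
side tip proj (np.float64(405.05534122212816), np.float64(225.74421400533734)) W1 (np.float64(375.759992216761), np.float64(209.6869878092213))
```

The arm is where I commanded it, but in the side view the fingertips sit at about (414,208) against an expected (405,226). They look roughly 25 mm too high, which would mean they passed over the wheel. I'll measure this with depth.

Run:
```python
from h import *
im,d=viewer.snapshot('side'); sc,ds=viewer.snapshot('scene')
for u in (398,401,404,407,410,413,416,419):
    pts=[at_d('side',u,v,d[v,u]) for v in range(150,232,1) if d[v,u]>0]
    pts=[p for p in pts if np.hypot(p[0]-551,p[1]+156)<60 and p[2]>25]
    if pts: q=min(pts,key=lambda p:p[2]); print(u,len(pts),q.round(0))
a=im[110:250,340:480]; cv2.imwrite('pics/c2.png',np.hstack([cv2.resize(a,(390,390)),cv2.resize(viewer.snapshot('wrist')[0],(624,390))[:,:400]]))
```

```text
398 60 [ 531. -163.  127.]
401 61 [ 537. -163.  124.]
404 38 [ 537. -163.  165.]
407 11 [ 536. -163.  212.]
410 10 [ 529. -186.  225.]
413 10 [ 561. -155.  124.]
416 36 [ 561. -167.  122.]
419 50 [ 565. -168.  126.]
```

View pics/c2.png

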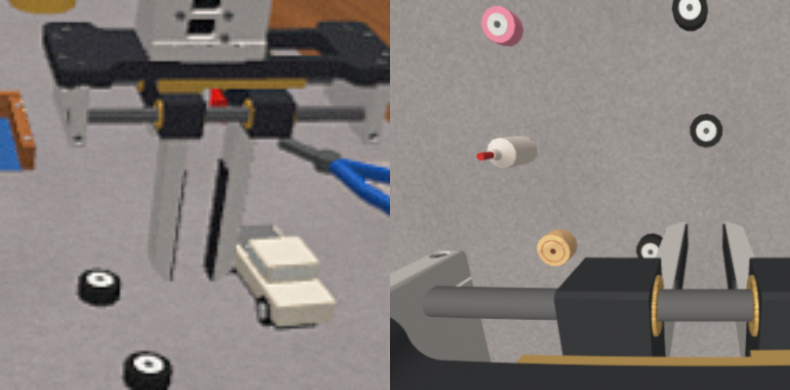

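The fingertips measure z≈123 while the TCP reads 110 (88 was expected), so the tool really sits about 35 mm higher than its reading; laterally it agrees (x≈549, y≈-163 front face). I'll check this by touching the clear bench gently, with a force limit.

Run:
```python
from h import *
p=arm.read_position()
print(arm.move_linear([p[0],p[1],15],v=120,max_force=5),arm.read_position())
print(arm.move_linear([p[0],p[1],-22],v=15,max_force=2.5),arm.read_position(),arm.read_contact_force(),arm.read_t())
q=arm.read_position(); arm.move_linear([q[0],q[1],q[2]+6],v=60)
print(arm.read_position(),arm.read_contact_force(),arm.read_t())
im,d=viewer.snapshot('side')
for u in range(392,422,3):
    pts=[at_d('side',u,v,d[v,u]) for v in range(200,290) if d[v,u]>0]
    pts=[x for x in pts if np.hypot(x[0]-p[0],x[1]-p[1])<28 and x[2]>1.5]
    if pts: print(u,min(pts,key=lambda x:x[2]).round(0))
```

```text
False [ 551.62761135 -157.02832744   15.7981707 ]
True [ 550.97274886 -156.71550201  -13.89212083] [-1.05523319  0.88011185  4.63331625] 14.45
[ 551.24255321 -156.83743928   -7.54013532] [ 1.19548794 -0.61880122 -0.36692605] 14.7167
392 [ 534. -163.    8.]
395 [ 538. -160.   26.]
398 [ 538. -162.   73.]
401 [ 531. -176.  126.]
404 [ 536. -180.  113.]
407 [ 560. -166.    6.]
410 [ 564. -169.    9.]
413 [ 569. -169.   13.]
416 [ 571. -169.   40.]
419 [ 571. -170.   76.]
```

Bench contact comes at TCP z=-13.6, so the tips are 13.6 mm above the reported TCP height, not 22 mm below it. I'll sweep at TCP z=-9.5 (tips about 4 mm up) and redo the first wheel.

```bash
sed -i 's/z=25)/z=-9.5)/; s/,110)/,72)/g; s/P(x0-48,y0,25)/P(x0-48,y0)/' h.py; grep -n "P(" h.py
python3 - <<'E'
from h import *
p=arm.read_position(); arm.move_linear([p[0],p[1],72],v=200)
sweep((567,11),-46)
arm.move_to(P(-430,-135.6,90),ATT); snap(2); print(arm.read_t())
ims=[cv2.imread(f'pics/{c}2.png') for c in('scene','side')]
a=cv2.resize(ims[0][140:340,210:480],None,fx=1.4,fy=1.4); b=cv2.resize(ims[1][130:320,250:500],None,fx=1.6,fy=1.6)
h=max(a.shape[0],b.shape[0]); pad=lambda i:cv2.copyMakeBorder(i,0,h-i.shape[0],0,0,0)
cv2.imwrite('pics/c3.png',np.hstack([pad(a),pad(b)]))
E
```

```text
18:def P(x,y,z=-9.5): return [*(C+x*EX+y*EY),z]
24:    s=P(x0-48,y0,72)
25:    arm.move_to(s,ATT); go(P(x0-48,y0),120)
26:    go(P(x0-OFF,y0),70); go(P(-75-OFF,y),72); go(P(xend-OFF,y),80)
27:    go(P(xend-OFF-20,y),80); arm.move_linear(P(xend-OFF-20,y,72),v=200)
local -261.41906189889437 -121.18198742347005
t 22.4333
24.0667
```

View pics/c3.png

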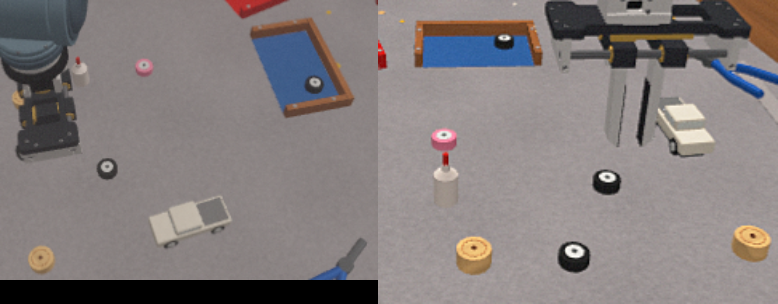

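The first wheel now lies flat on the blue floor at scene px ≈(434,200), and nothing else has moved. Next are the other two.

Run:
```python
from h import *
print(at_z('scene',434,200,14), loc(at_z('scene',434,200,14)))
sweep((562,-95.5),2)
im,d=viewer.snapshot('scene'); cv2.imwrite('pics/scene3.png',im)
sweep((482.5,-206.5),49)
q=arm.read_position(); arm.move_linear([q[0],q[1],150],v=250); arm.move_to([480,-60,200],ATT); snap(4); print(arm.read_t())
ims=[cv2.imread(f'pics/{c}4.png') for c in('scene','side')]
a=cv2.resize(ims[0][140:340,210:480],None,fx=1.4,fy=1.4); b=cv2.resize(ims[1][130:320,250:500],None,fx=1.6,fy=1.6)
h=max(a.shape[0],b.shape[0]); pad=lambda i:cv2.copyMakeBorder(i,0,h-i.shape[0],0,0,0)
cv2.imwrite('pics/c4.png',np.hstack([pad(a),pad(b)]))
for r in spotter.find_in('scene','wheel_a')+spotter.find_in('side','wheel_a'): print([round(x) for x in r['rect']],round(r['confidence'],2))
```

```text
[546.18228613 293.78849179  14.        ] (np.float64(12.965634987328308), np.float64(-49.65754114828359))
local -367.07201926677277 -135.48941903858776
t 32.5667
local -490.5997245744781 -77.33311223173575
t 44.3
46.1417
[414, 166, 428, 179] 0.57
[429, 196, 441, 206] 0.52
[307, 183, 321, 195] 0.45
[284, 150, 298, 164] 0.66
[304, 153, 315, 160] 0.44
[321, 152, 338, 160] 0.44
[282, 212, 301, 221] 0.44
```

View pics/c4.png

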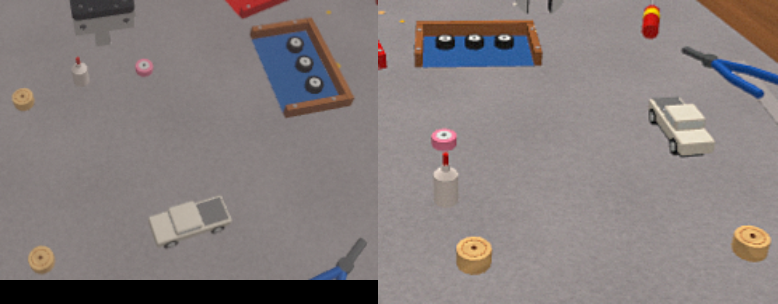

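All three black wheels lie flat in a row on the blue floor, at scene px ≈(421,172), (428,185) and (435,201). The blanks, glue, pickup and pink look-alike are where they were, and the arm is clear, so I'm handing in.

```bash
python3 -c "
from h import *
print(order.sign_off())"
```

```text
the job is handed in; nothing more can be done
None
```

All three black wheels lie flat and fully inside the brown pocket on its blue floor, nothing else was moved, and the job was handed in at about 46 s with the arm clear.

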